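Weigh a tub on the pan balance and lock the beam

TASK

Weigh the closed tub that stands on the balance: slide steel weights from the grey ledge straight across onto the empty pan, without ever lifting them, until the beam comes to rest level, and leave on the ledge any weight that is not needed. Then, with the beam level, push the wooden wedge gently along its guide until it stops against the column, so that the beam is locked. Leave all three tubs where they are, let no weight fall or tip over, and touch nothing at the end.

Things in the scene. Friction and masses are not known exactly. Their poses are not given: they have to be found in the camera images.
- balance: Two-pan balance of aluminium and steel, fixed to the shelf; base plate 140 x 430 x 12 mm, column 44 mm wide, 96 mm high. Origin under the middle of the column, x away from the robot side, y left along the beam, z up. The pans only move up and down, always flat, one down as the other goes up: where a load stands on a pan does not matter. Tub's pan: at y = +148 mm; weights' pan: at y = -148 mm.
- ledge_edge (a point): Middle of the edge of the grey ledge next to the weights' pan, on its top face (z = 109 mm); axes as the balance. The ledge is fixed to the balance, on the robot side of the weights' pan, and reaches 119 mm back from here towards the robot (-x) and 78 mm to either side (y).
- pan_b (a joint): Height of the weights' pan above level, in m: 0 = beam level, +0.012 = upper stop (weights' side far too light), -0.012 = lower stop (too heavy). Sprung: about 1 mm for each 10 g out of balance (50 g: 5 mm, 100 g: 10 mm; 120 g or more: at the stop). Settles within about 1 s.
- pan_b_mid (a point): Centre of the upper face of the weights' pan, a steel tray 84 mm (x) by 156 mm (y); axes as the balance. Its edge lies 4 mm beyond the ledge. 6 mm high lips on the far side and both ends, none towards the ledge. Its upper face is 95 mm above the shelf when level; it starts at its upper stop, at 107 mm, 2 mm below the ledge.
- weight_l: Largest steel weight, 200 g: disc 48 mm in diameter, 14 mm high, with an 8 mm knob 6 mm high on top; origin at the centre of its underside. Starts on the ledge; the three weights stand side by side along y, about 48 mm from centre to centre, in any order.
- weight_m: Middle steel weight, 100 g: disc 38 mm in diameter, 11.5 mm high, same knob; origin at the centre of its underside; on the ledge.
- weight_s: Smallest steel weight, 50 g: disc 30 mm in diameter, 9 mm high, same knob; origin at the centre of its underside; on the ledge.
- wedge: Wooden wedge loose in its guide in front of the column, 85 mm long, 24 mm wide, 22 mm high, underside 12 mm above the shelf; origin at the bottom middle of its flat rear face (the face to push, towards the robot); x points along the wedge to its thin nose and the column. It slides easily for some 30 to 55 mm, its nose through the fork under the beam, until it meets the column.
- tub_1: Closed clear tub with paper band and flip-top lid, 72 mm in diameter, 61 mm high; origin at the centre of its underside. The three tubs look alike but are unequally full: which one stands on the balance varies, and it weighs about 250, 300 or 350 g. The other two stand on a low riser to the left.
- tub_2: Tub like tub_1.
- tub_3: Tub like tub_1.
Not all that is in view belongs to the job. What is shaped like the weight_l but yellow is not meant. Of the things shaped like the wedge, the wooden one is meant.

How it is judged:
By the outcome, as a careful person would: the job done as asked, in the order asked, and still so for the second after the job is handed in, with the robot touching nothing.
It also fails if it takes over 61 s, if anything falls off the work surface, if the arm or the gripper's body presses on something with over 40 N, if the wrist force passes 120 N, or if a joint passes its speed limit or range.

ROBOT

A 6-joint arm with a two-finger parallel gripper is mounted at the origin on the work surface. World frame = base frame: x ahead of the robot, y to its left, z up, the work surface at z = 0. Lengths are in m, angles in rad, forces in N, time in s.
With the tool pointing down it reaches from about 0.375 to 0.825 m from the base axis. Payload 5.5 kg.
Tool frame: the origin (TCP) lies at the very end of the fingers, on their centre line; the grasp point (between the pads) lies 19 mm behind it (grip_point_offset is the distance from the TCP to the grasp point, in m); z points along the fingers, y is the line along which they close (so a half turn about z gives the same grasp; the last joint's range is limited). The gripper opens to 85 mm and grips with 20 to 120 N. Pads are 22 mm wide; open, the fingers measure 114 mm over their backs; the gripper's body (76 mm by 85 mm) begins 54 mm behind the grasp point. The pads swing forward as they close: fully open they stand 13 mm farther back than shut.
Start: joints at [0, 0.314, -0.047, 1.21, 0, 1.571], TCP at [0.6, -0, 0.231] pointing down, gripper open.
Joint ranges: [-2.67, 2.67], [-0.69, 1.73], [-1.03, 1.25], [-2.08, 2.16], [-1.42, 1.45], [-3.14, 3.14]. Speed limits (rad/s): [2.39, 2.39, 3.01, 3.14, 3.14, 3.14].

INTERFACE

Orientations are given as a unit quaternion [x, y, z, w].
In Python, from station import sense, capture, job_done, grip_point_offset gives the robot as it stands. The module is installed in compiled form; this text tells all that it offers.
- The arm moves only by the shell command python3 -m pendant 'ROWS' [OPENING] [FORCE]. ROWS is JSON, a list of rows, each a list of 6 numbers: the shift along the tool's x, y, z in cm, then the turn, a rotation vector about the tool's x, y, z in degrees. A call has 1 to 12 rows; each row shifts and turns the commanded pose from where the row before left it, along the tool's axes as they then stand; what a row does not reach is not made up. A row lasts 1/8 s, in which the tool goes at most 62.5 mm and 10.7 degrees, less where a joint would pass 70% of its speed; a pose out of reach is approached as far as the arm can. A call is refused whole if a number of a shift passes 6.25 or a number of a turn 10.7, either way. A call with a gripper value outside its range is refused whole. OPENING is the finger opening in cm, from 0 to 8.54, set as the call begins (- or left out, the last holds). The fingers move at their own pace and stop on an object; FORCE is the grip in N (left out, the last holds). Time passes only in rows, so rows that do not move let the fingers close. It gives the time, the measured TCP pose, the force, the opening and the grip force at its end, in the units of the state.
- sense(): the state, without advancing time (a new reading comes with each control period).
- capture(name): name is "scene" or "side" or "wrist"; returns a dict with "img" (384x512x3 uint8, red, green, blue), "depth" (384x512 float32, m along the optical axis (not along the pixel's ray), 0 where there is no reading), "camera_matrix" (3x3 intrinsics, pixels), "dist" ([k1, k2, p1, p2, k3] as OpenCV has them; the pictures are not rectified), "rvec" (rotation vector, rad) and "tvec" (3), from world to camera coordinates, as OpenCV has them; the wrist camera has in their place "tool_from_camera" (4x4, takes a point from camera to tool coordinates, whose origin is the TCP and whose axes are the flange's). Camera axes: x right, y down, z forward; pixel columns grow to the right and rows downward; lengths in m; the calibration is good to about 2 mm. A picture is of the moment at which its call begins: read the wrist's pose just before it.
- job_done(): hands the job in; it is judged then, once.
The state is a dict: "time": time; "joint_positions": joint angles; "joint_vel": joint speeds; "effort": joint torques, N m; "eef_pos": TCP position; "eef_rot": TCP orientation; "ft_force": force on the tool from outside, world axes, zero at the start; "ft_torque": the same for the moment, N m; "gripper_width": opening from 0.0 (shut) to 1.0 (fully open); "gripper_force": force on a finger pad.
Only numpy, scipy, OpenCV 4.12 (cv2) and the standard library are available. Lean on these libraries where they do the work, as an engineer would, in place of code of your own. Each camera call takes 0.05 s, during which the arm holds its last target. There are 200 camera calls.

## Working session

There is one attempt and no reset: what is moved stays moved. The work goes in short steps, Python scripts to look and compute and a shell command to move; the robot and the scene stay as the last step left them, time stands still between calls to the robot, and variables do not carry over. Pictures are saved under pics/ and viewed, at most 10 in all, crops included, and the job is handed in when it is done.

```bash
mkdir -p pics; cat > h.py <<'E'
import numpy as np, cv2
from station import sense, capture
from scipy.spatial.transform import Rotation as R
def cam(c,s=None):
    """camera-to-world R,t"""
    if 'rvec' in c:
        Rm=cv2.Rodrigues(np.array(c['rvec'],float))[0]; return Rm.T, -Rm.T@np.array(c['tvec'],float).ravel()
    T=np.array(c['tool_from_camera']); Q=R.from_quat(s['eef_rot']).as_matrix()
    return Q@T[:3,:3], Q@T[:3,3]+np.array(s['eef_pos'])
def onplane(c,uv,z,s=None):
    Rm,t=cam(c,s); p=cv2.undistortPoints(np.array(uv,float).reshape(-1,1,2),np.array(c['camera_matrix']),np.array(c['dist'])).reshape(-1,2)
    d=np.c_[p,np.ones(len(p))]@Rm.T
    return t+d*((z-t[2])/d[:,2])[:,None]
def bydepth(c,uv,s=None):
    Rm,t=cam(c,s); uv=np.array(uv).reshape(-1,2); p=cv2.undistortPoints(uv.astype(float).reshape(-1,1,2),np.array(c['camera_matrix']),np.array(c['dist'])).reshape(-1,2)
    z=c['depth'][uv[:,1].astype(int),uv[:,0].astype(int)]
    return t+(np.c_[p,np.ones(len(p))]*z[:,None])@Rm.T
def save(c,n): cv2.imwrite('pics/'+n,c['img'][:,:,::-1])
E
python3 - <<'E'
from h import *
import pickle
s=sense(); print(s)
cs={n:capture(n) for n in('scene','side','wrist')}
pickle.dump((s,cs),open('c0.pkl','wb'))
for n in cs:
    save(cs[n],n+'0.png'); print(n,cam(cs[n],s))
E
```

```text
{'time': 0.0, 'joint_positions': array([ 2.08291229e-05,  3.14234767e-01, -4.80709597e-02,  1.21016668e+00,
       -3.92155202e-06,  1.57080357e+00]), 'joint_vel': array([-0.00096339, -0.00099077,  0.00024849, -0.00094647,  0.00095635,
        0.00141194]), 'effort': array([ 1.69644722e-03, -5.39594257e+01,  3.39749372e+01,  1.94567809e-02,
        9.49871333e-05,  6.01428906e-05]), 'eef_pos': array([5.99439893e-01, 1.11881656e-05, 2.30432857e-01]), 'eef_rot': array([ 7.07101729e-01,  7.07111337e-01, -5.93977695e-04, -5.91188103e-04]), 'ft_force': array([ 0.42893123, -0.76556764,  0.0930287 ]), 'ft_torque': array([ 0.01661035,  0.0328429 , -0.00952661]), 'gripper_force': 0.0, 'gripper_width': 0.9978609575066097}
scene (array([[ 0.35333414,  0.80291068, -0.48009315],
       [ 0.93542632, -0.29691727,  0.19187945],
       [ 0.01151411, -0.51688933, -0.85597479]]), array([ 0.97952569, -0.07708924,  0.96060433]))
side (array([[ 0.92199789, -0.24194982,  0.30229154],
       [-0.38719272, -0.57875855,  0.71771885],
       [ 0.00130187, -0.77878034, -0.62729537]]), array([ 0.17978552, -0.65411107,  0.76971089]))
wrist (array([[ 9.99997896e-01,  1.10386252e-03, -1.72884683e-03],
       [ 5.16220334e-04, -9.51153895e-01, -3.08716701e-01],
       [-1.98518020e-03,  3.08715159e-01, -9.51152464e-01]]), array([0.59958328, 0.07976689, 0.37400443]))
```

View pics/scene0.png

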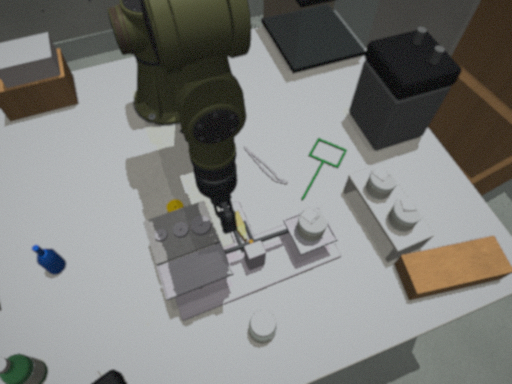

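View pics/side0.png

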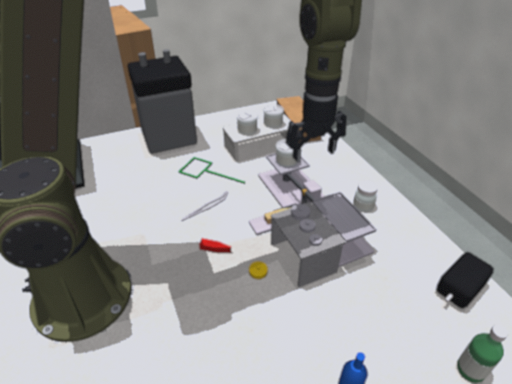

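The scene picture shows the ledge at about (185,232), with weights at (160,235), (181,229) and (201,226). The pan is at (195,270), the wedge at (242,225) and the tub at (311,222). The side picture shows the weights near (302,212), (307,224) and (315,238). Next I'll measure from depth.

```bash
cat > m.py <<'E'
from h import *
import pickle
s,cs=pickle.load(open('c0.pkl','rb'))
v,u=np.mgrid[0:384,0:512]; uv=np.c_[u.ravel(),v.ravel()]
H=[]
for n in('scene','side'):
    c=cs[n]; P=bydepth(c,uv); ok=(c['depth'].ravel()>0)
    t=P[ok&(P[:,2]<.02)&(P[:,2]>-.02)]; print(n,'table z',np.median(t[:,2]))
    m=(ok&(P[:,2]>.100)&(P[:,2]<.118)).reshape(384,512).astype(np.uint8)
    k,l,st,ce=cv2.connectedComponentsWithStats(cv2.morphologyEx(m,cv2.MORPH_OPEN,np.ones((3,3))))
    for i in range(1,k):
        if st[i,4]>400:
            q=P[(l==i).ravel()]; r=cv2.minAreaRect((q[:,:2]*1000).astype(np.float32))
            print(n,st[i],np.round(q.mean(0),3),np.round(r[0],1),np.round(r[1],1),r[2], np.percentile(q[:,2],[5,50,95]).round(4)); print(cv2.boxPoints(r).round(0).tolist())
    # colour picks
    hsv=cv2.cvtColor(c['img'],cv2.COLOR_RGB2HSV)
    w=cv2.inRange(hsv,(15,90,80),(35,255,255)); k,l,st,ce=cv2.connectedComponentsWithStats(w)
    for i in range(1,k):
        if st[i,4]>25: q=P[(l==i).ravel()&ok]; print('yellow',ce[i].round(),st[i,4],np.median(q,0).round(3),hsv[l==i].mean(0).round())
a=cv2.resize(cs['scene']['img'][190:330,130:350],None,fx=3.6,fy=3.6,interpolation=2)
cv2.imwrite('pics/crop1.png',a[:,:,::-1])
E
python3 m.py
```

```text
scene table z -0.0006245599977477978
scene [  0   1 120  29 535] [-0.413 -0.278  0.109] [-412.8 -270.5] [414.5  19.3] 89.73480987548828 [0.1015 0.1091 0.1166]
[[-423.0, -478.0], [-404.0, -478.0], [-402.0, -63.0], [-421.0, -63.0]]
scene [ 144  201   89   99 4921] [ 0.601 -0.093  0.107] [588.8 -90. ] [210.4 156.8] 1.8357408046722412 [0.104  0.1073 0.1115]
[[481.0, -15.0], [486.0, -172.0], [696.0, -165.0], [691.0, -8.0]]
yellow [40. 75.] 323 [-0.091 -0.327  0.118] [ 16. 120. 122.]
yellow [486.  95.] 632 [ 0.301  1.121 -0.085] [ 16. 124. 100.]
yellow [491. 170.] 271 [ 0.465  1.226 -0.418] [ 16. 123. 100.]
yellow [174. 205.] 168 [ 0.416 -0.09   0.013] [ 25. 201. 137.]
yellow [238. 220.] 57 [0.532 0.058 0.034] [ 26.  94. 168.]
yellow [455. 265.] 3979 [0.844 0.511 0.059] [ 16. 126. 166.]
side table z -0.0007103048389225375
side [ 271  191  106   69 3623] [ 0.589 -0.099  0.108] [588.1 -89.4] [209.9 160.6] 1.9400641918182373 [0.1046 0.1079 0.1121]
[[480.0, -13.0], [486.0, -173.0], [696.0, -166.0], [690.0, -6.0]]
side [ 28 270  77  29 460] [ 0.003 -0.06   0.109] [ -3.5 -58.8] [ 51.6 155.6] 85.59548950195312 [0.1008 0.109  0.1167]
[[-83.0, -79.0], [72.0, -90.0], [76.0, -39.0], [-79.0, -27.0]]
yellow [130.  37.] 1009 [0.329 1.159 0.23 ] [ 15. 114. 140.]
yellow [134. 107.] 45 [ 0.275  1.102 -0.087] [ 15. 109. 101.]
yellow [293. 109.] 309 [0.827 0.544 0.058] [ 15. 117. 197.]
yellow [268. 218.] 36 [0.507 0.048 0.032] [ 18.  98. 167.]
yellow [258. 270.] 271 [ 0.416 -0.094  0.013] [ 24. 199. 149.]
```

View pics/crop1.png

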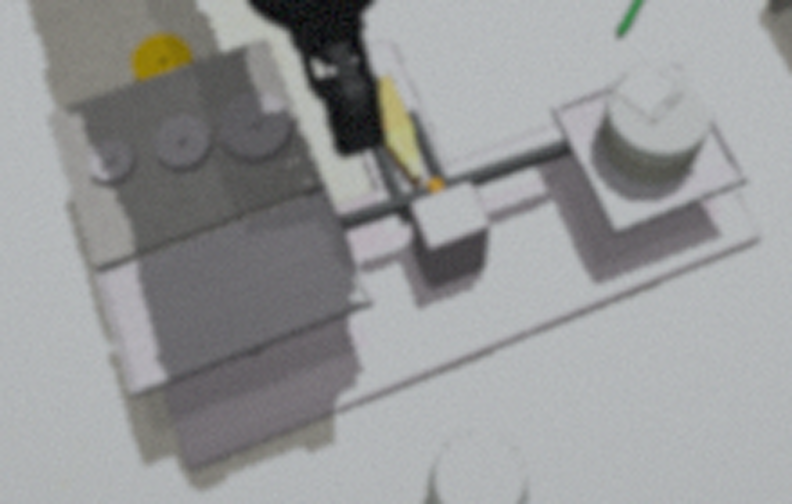

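The crop shows, from left to right: S at crop (105,160), M at (180,140) and L at (253,128). The column top is at (450,215) and the wedge at (400,115). Depth gives a ledge and pan rectangle of 210 x 157 mm at z≈0.108 with a yaw of 1.9°, which fits the expected 207 x 156 mm. Next is the wrist picture.

View pics/wrist0.png

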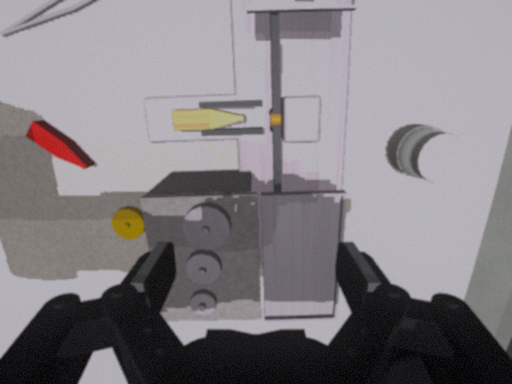

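The wrist picture shows L at (207,228), M at (204,268) and S at (203,303). The ledge edge is at u≈260, the wedge's rear face at (172,120) and the column at (301,118).

```bash
cat > m2.py <<'E'
from h import *
import pickle
s,cs=pickle.load(open('c0.pkl','rb')); c=cs['wrist']
g=cv2.medianBlur(cv2.cvtColor(c['img'],cv2.COLOR_RGB2GRAY),3)
for n,(u,v),z,r in(('L',(207,228),.123,24),('M',(204,268),.1205,19),('S',(203,303),.118,15)):
    rp=r/1000*c['camera_matrix'][0][0]/.26
    w=int(rp*1.5); x0,y0=u-w,v-w
    h=cv2.HoughCircles(g[y0:v+w,x0:u+w],cv2.HOUGH_GRADIENT,1.5,200,param1=60,param2=12,minRadius=int(rp*.75),maxRadius=int(rp*1.15))
    if h is None: print(n,'none');continue
    a,b,R_=h[0,0]; p=onplane(c,[(a+x0,b+y0),(a+x0+R_,b+y0)],z,s); print(n,a+x0,b+y0,R_,p[0].round(4),'r',np.linalg.norm(p[1]-p[0]).round(4))
print('ledge/pan: near corner(142,197),edge(260,192),edge(262,316),far pan(343,191),(335,316)')
print(onplane(c,[(260,192),(262,316)],.109,s).round(4),'\n',onplane(c,[(343,191),(335,316)],.113,s).round(4))
hsv=cv2.cvtColor(c['img'],cv2.COLOR_RGB2HSV); m=cv2.inRange(hsv,(18,60,80),(35,255,255)); m[160:]=0
k=np.argwhere(m)[:,::-1]; print('wedge px',k.min(0),k.max(0))
b=k[k[:,0]<k[:,0].min()+25]; 
print('wedge rear',onplane(c,[(k[:,0].min(),b[:,1].min()),(k[:,0].min(),b[:,1].max()),(k[:,0].max(),k[k[:,0]>k[:,0].max()-3][:,1].mean())],.034,s).round(4))
print('column top',onplane(c,[(284,97),(319,97),(319,140),(284,140)],.108,s).round(4))
E
python3 m2.py
```

```text
L 205.75 228.25 26.5 [ 0.5502 -0.0414  0.123 ] r 0.0262
M 201.75 270.25 17.1 [ 0.5426 -0.0916  0.1205] r 0.0181
S 202.25 302.25 13.35 [ 0.5399 -0.1352  0.118 ] r 0.015
ledge/pan: near corner(142,197),edge(260,192),edge(262,316),far pan(343,191),(335,316)
[[ 0.6038 -0.0082  0.109 ]
 [ 0.6071 -0.1622  0.109 ]] 
 [[ 0.6855 -0.0058  0.113 ]
 [ 0.6921 -0.1591  0.113 ]]
wedge px [172 108] [281 129]
wedge rear [[0.501  0.0696 0.034 ]
 [0.499  0.0464 0.034 ]
 [0.6293 0.0581 0.034 ]]
column top [[0.6251 0.0821 0.108 ]
 [0.6569 0.0823 0.108 ]
 [0.6594 0.0434 0.108 ]
 [0.6262 0.0432 0.108 ]]
```

```bash
python3 -m pendant '[[0,0,0,0,0,-10.2],[0,0,0,0,0,-10.2],[0,0,0,0,0,-10.2],[0,0,0,0,0,-10.2],[0,0,0,0,0,-10.2],[0,0,0,0,0,-10.2],[0,0,0,0,0,-10.2],[0,0,0,0,0,-10.2],[0,0,0,0,0,-10.1],[5.2,-2,2,0,0,0],[5.2,-2,2,0,0,0],[0,0,0,0,0,0]]' 1.2 20
python3 - <<'E'
from h import *
import pickle
s=sense(); c=capture('wrist'); save(c,'w1.png'); pickle.dump((s,c),open('w1.pkl','wb'))
print(s['eef_pos'],R.from_quat(s['eef_rot']).as_matrix().round(4),s['joint_positions'],s['gripper_width'])
E
```

```text
time: 1.65
eef_pos: [0.4899, -0.0436, 0.1879]
eef_rot: [-0.014, 1.0, 0.0, -0.005]
ft_force: [0.7, 0.3, 1.2]
gripper_width: 0.139
gripper_force: 0.0
[ 0.48994518 -0.04361795  0.18786775] [[-9.996e-01 -2.770e-02 -9.700e-03]
 [-2.770e-02  9.996e-01  5.000e-04]
 [ 9.600e-03  8.000e-04 -1.000e+00]] [-8.85583723e-02  1.43027999e-01 -3.64880677e-01  1.07255233e+00
 -3.47440491e-04 -1.16244447e-01] 0.13928071154616703
```

View pics/w1.png

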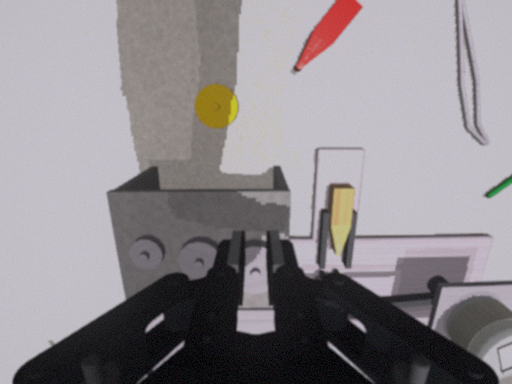

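This picture shows the fingers centred on L at (256,272). M is at (200,260) and S at (146,253), and the wedge is at (342,215). I'll lower behind L.

```bash
python3 -m pendant '[[-0.3,0.1,2,0,0,0],[0,0,2,0,0,0],[0,0,1.9,0,0,0],[0,0,1,0,0,0],[0,0,0.4,0,0,0],[0,0,0,0,0,0],[0,0,0,0,0,0]]'
```

```text
time: 2.58
eef_pos: [0.5008, -0.042, 0.119]
eef_rot: [-0.015, 1.0, -0.0, 0.001]
ft_force: [0.1, -0.2, 0.5]
gripper_width: 0.138
gripper_force: 0.0
```

```bash
python3 -m pendant '[[0,0,0.5,0,0,0],[0,0,0,0,0,0],[-0.5,0,0,0,0,0],[-0.5,0,0,0,0,0],[-0.5,0,0,0,0,0],[-0.5,0,0,0,0,0],[-0.5,0,0,0,0,0],[-0.5,0,0,0,0,0],[-0.5,0,0,0,0,0],[-0.5,0,0,0,0,0],[-0.5,0,0,0,0,0],[0,0,0,0,0,0]]'
python3 -c "
from h import *
c=capture('side'); cv2.imwrite('pics/s2.png',cv2.resize(c['img'][130:290,220:400],None,fx=3.3,fy=3.3,interpolation=2)[:,:,::-1])"
```

```text
time: 4.08
eef_pos: [0.546, -0.0406, 0.1134]
eef_rot: [-0.015, 1.0, 0.0, 0.0]
ft_force: [0.9, -0.1, -0.3]
gripper_width: 0.141
gripper_force: 0.0
```

View pics/s2.png

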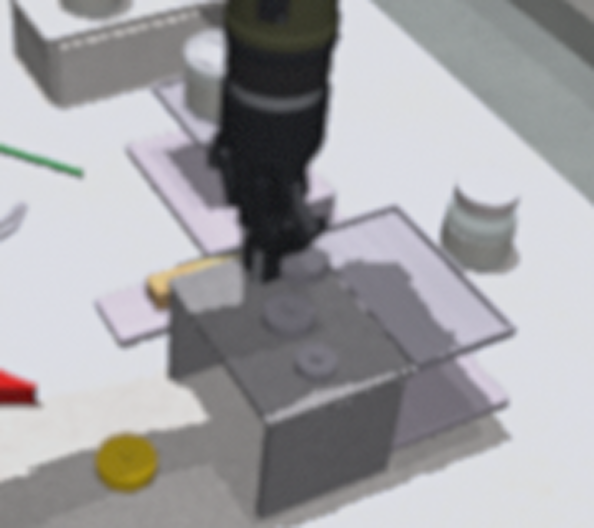

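In the crop, L at (305,262) is being pushed squarely ahead of the fingers. M at (290,313) and S at (317,362) are undisturbed. I'll keep pushing.

```bash
python3 -m pendant '[[-0.5,0,0,0,0,0],[-0.5,0,0,0,0,0],[-0.5,0,0,0,0,0],[-0.5,0,0,0,0,0],[-0.5,0,0,0,0,0],[-0.5,0,0,0,0,0],[-0.5,0,0,0,0,0],[-0.5,0,0,0,0,0],[-0.5,0,0,0,0,0],[-0.5,0,0,0,0,0],[-0.5,0,0,0,0,0],[-0.5,0,0,0,0,0]]'
python3 -m pendant '[[-0.5,0,0,0,0,0],[-0.2,0,0,0,0,0],[0,0,0,0,0,0],[1,0,0,0,0,0],[2,0,-0.2,0,0,0],[3,0,-1,0,0,0],[4,0,-2,0,0,0],[2,-1,-2,0,0,0],[0,-2,0,0,0,0],[0,-1.8,0,0,0,0],[0,0,0,0,0,0],[0,0,0,0,0,0]]'
cat > p.py <<'E'
import sys
from h import *
import pickle
n=sys.argv[1]; s=sense(); c=capture('wrist'); d=capture('scene'); e=capture('side'); pickle.dump((s,c,d,e),open(n+'.pkl','wb'))
v,u=np.mgrid[0:384,0:512]; uv=np.c_[u.ravel(),v.ravel()]
# pan floor height from depth: points inside pan area, free of weights
for nm,k in(('scene',d),('side',e)):
    P=bydepth(k,uv); x,y=P[:,0]-.65,P[:,1]+.088
    a=(abs(y)<.07)&(abs(x)<.034)&(P[:,2]>.075)&(P[:,2]<.12)
    l=(abs(y)<.07)&(abs(P[:,0]-.545)<.05)&(P[:,2]>.1)&(P[:,2]<.118)
    t=P[a,2]; b=np.histogram(t,np.arange(.08,.122,.002))[0]
    print(nm,'ledge z',np.median(P[l,2]).round(4),'pan hist 80..',b.tolist())
    f=(abs(y)<.07)&(x>0.0)&(x<.034)&(y<-.01)&(P[:,2]>.075)&(P[:,2]<.118); print(' pan right part z',np.median(P[f,2]).round(4),f.sum())
i=cv2.resize(d['img'][190:330,130:350],None,fx=3.6,fy=3.6,interpolation=2)
j=cv2.resize(e['img'][170:290,240:400],None,fx=4,fy=4,interpolation=2)
cv2.imwrite('pics/'+n+'_side.png',j[:,:,::-1]); cv2.imwrite('pics/'+n+'_scene.png',i[:,:,::-1])
E
python3 p.py a
```

```text
time: 5.62
eef_pos: [0.6055, -0.0388, 0.1133]
eef_rot: [-0.015, 1.0, -0.0, -0.0]
ft_force: [-1.7, 0.2, -0.1]
gripper_width: 0.14
gripper_force: 0.6
time: 7.12
eef_pos: [0.4934, -0.09, 0.1649]
eef_rot: [-0.015, 1.0, 0.0, -0.0]
ft_force: [0.6, 0.1, 0.1]
gripper_width: 0.146
gripper_force: 0.0
scene ledge z 0.1083 pan hist 80.. [0, 0, 0, 0, 0, 0, 0, 0, 0, 0, 1, 113, 569, 605, 142, 9, 8, 6, 22, 130]
 pan right part z 0.1061 403
side ledge z 0.1089 pan hist 80.. [0, 2, 1, 0, 0, 0, 0, 0, 0, 0, 0, 15, 237, 507, 91, 15, 16, 7, 8, 48]
 pan right part z 0.1066 237
```

View pics/a_side.png

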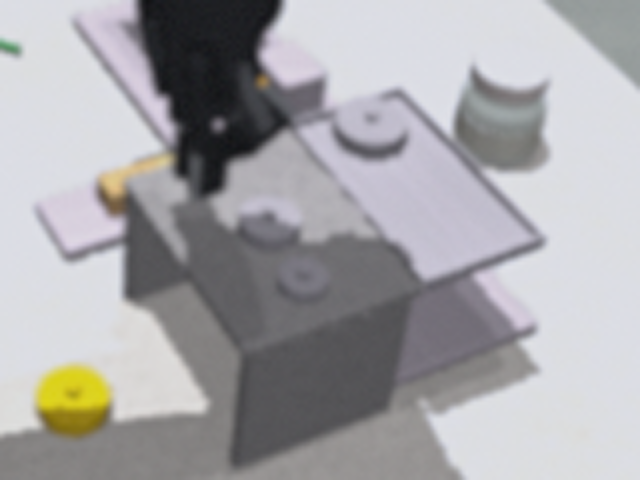

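L stands flat on the pan at (370,127) in the crop. The pan is still high, so I'll compare it with the initial picture, using the same patch, to tell +12 from +10 mm.

```bash
python3 - <<'E'
from h import *
import pickle
s,cs=pickle.load(open('c0.pkl','rb')); _,_,d,e=pickle.load(open('a.pkl','rb'))
v,u=np.mgrid[0:384,0:512]; uv=np.c_[u.ravel(),v.ravel()]
for n,k in(('scene0',cs['scene']),('sceneA',d),('side0',cs['side']),('sideA',e)):
    P=bydepth(k,uv); y=P[:,1]+.088; z=P[:,2]
    f=(y>-.07)&(y<-.0)&(abs(P[:,0]-.65)<.033)&(z>.085)&(z<.118); t=(y>.23)&(y<.36)&(abs(P[:,0]-.645)<.05)&(z>.12)
    t=(np.hypot(P[:,0]-.640,P[:,1]-.208)<.03)&(z>.12)
    print(n,'pan',z[f].mean().round(5),f.sum(),'tubtop',np.median(z[t]).round(5),t.sum())
E
```

```text
scene0 pan 0.10601 869 tubtop 0.14118 455
sceneA pan 0.10605 876 tubtop 0.14098 452
side0 pan 0.1065 544 tubtop 0.14092 64
sideA pan 0.10653 540 tubtop nan 0
  return _methods._mean(a, axis=axis, dtype=dtype,
  ret = ret.dtype.type(ret / rcount)
```

The pan has not moved (within 0.1 mm), so the tub weighs about 350 g and all three weights are needed. S goes next, while the step down is only 2 mm.

```bash
python3 -m pendant '[[0,-1.5,0,0,0,0],[0,-2,0,0,0,0],[0,-1.1,1,0,0,0],[0,0,1.5,0,0,0],[0,0,1.5,0,0,0],[0,0,0.8,0,0,0],[0,0,0.4,0,0,0],[0,0,0,0,0,0],[0,0,0.2,0,0,0],[0,0,0,0,0,0]]'
python3 - <<'E'
from h import *
s=sense(); c=capture('wrist'); print(s['eef_pos'],s['ft_force'])
save(c,'w2.png')
E
```

```text
time: 8.52
eef_pos: [0.4952, -0.1362, 0.1115]
eef_rot: [-0.015, 1.0, -0.0, 0.0]
ft_force: [0.3, 0.5, 1.3]
gripper_width: 0.137
gripper_force: 0.0
[ 0.49516123 -0.13618591  0.11151881] [0.29333082 0.54079074 1.32215356]
```

View pics/w2.png

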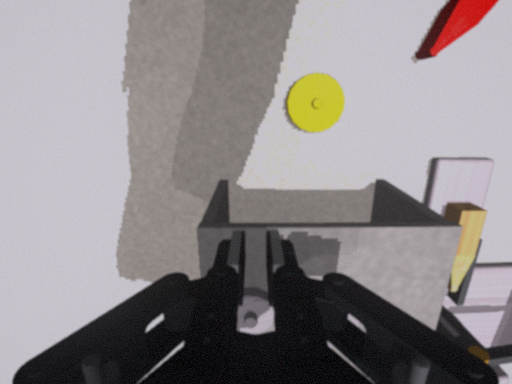

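S shows at (251,315), between the fingers, so it is aligned. Push it.

```bash
python3 -m pendant '[[-0.5,0,0,0,0,0],[-0.5,0,0,0,0,0],[-0.5,0,0,0,0,0],[-0.5,0,0,0,0,0],[-0.5,0,0,0,0,0],[-0.5,0,0,0,0,0],[-0.5,0,0,0,0,0],[-0.5,0,0,0,0,0],[-0.5,0,0,0,0,0],[-0.5,0,0,0,0,0],[-0.5,0,0,0,0,0],[-0.5,0,0,0,0,0]]'
python3 -m pendant '[[-0.5,0,0,0,0,0],[-0.5,0,0,0,0,0],[-0.5,0,0,0,0,0],[-0.5,0,0,0,0,0],[-0.5,0,0,0,0,0],[-0.5,0,0,0,0,0],[-0.5,0,0,0,0,0],[-0.5,0,0,0,0,0],[-0.5,0,0,0,0,0],[-0.5,0,0,0,0,0],[-0.5,0,0,0,0,0],[0,0,0,0,0,0]]'
python3 -m pendant '[[1,0,0,0,0,0],[2,0,-0.2,0,0,0],[3,0,-1,0,0,0],[4,0,-2,0,0,0],[1.3,1,-2,0,0,0],[0,2,0,0,0,0],[0,1.6,0,0,0,0],[0,0,0,0,0,0],[0,0,0,0,0,0],[0,0,0,0,0,0]]'
python3 p.py b
```

```text
time: 10.07
eef_pos: [0.5553, -0.1344, 0.1113]
eef_rot: [-0.015, 1.0, 0.0, -0.0]
ft_force: [-0.1, -0.5, -0.6]
gripper_width: 0.14
gripper_force: 0.1
time: 11.58
eef_pos: [0.6104, -0.1328, 0.1113]
eef_rot: [-0.015, 1.0, -0.0, 0.0]
ft_force: [-0.3, 0.4, 0.6]
gripper_width: 0.143
gripper_force: 0.0
time: 12.82
eef_pos: [0.4956, -0.0905, 0.163]
eef_rot: [-0.015, 1.0, -0.0, -0.0]
ft_force: [0.5, -0.1, -0.8]
gripper_width: 0.137
gripper_force: 0.0
scene ledge z 0.1082 pan hist 80.. [0, 0, 0, 0, 0, 0, 0, 0, 0, 2, 77, 534, 531, 137, 19, 35, 61, 65, 123, 136]
 pan right part z 0.104 399
side ledge z 0.1088 pan hist 80.. [0, 0, 0, 0, 0, 0, 0, 0, 0, 0, 14, 213, 421, 106, 19, 19, 68, 36, 50, 105]
 pan right part z 0.1044 221
```

View pics/b_side.png

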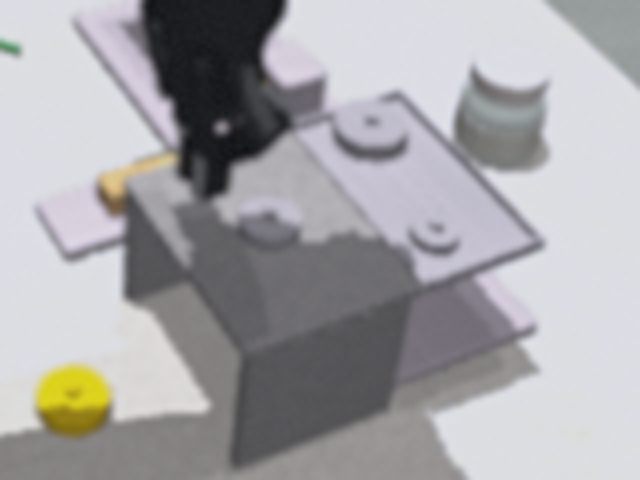

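L at (370,127) and S at (435,235) stand flat on the pan. It is 2 mm lower (+10 mm), as expected for 350 g. Next is M, with a narrower opening so that its 8 mm knob can also be nudged after the drop.

```bash
python3 -m pendant '[[0,0.05,1,0,0,0],[0,0,1.5,0,0,0],[0,0,1.5,0,0,0],[0,0,0.8,0,0,0],[0,0,0.4,0,0,0],[0,0,0,0,0,0],[-0.5,0,0,0,0,0],[-0.5,0,0,0,0,0],[-0.5,0,0,0,0,0],[-0.5,0,0,0,0,0],[-0.5,0,0,0,0,0],[-0.5,0,0,0,0,0]]' 0.5
python3 -m pendant '[[-0.5,0,0,0,0,0],[-0.5,0,0,0,0,0],[-0.5,0,0,0,0,0],[-0.5,0,0,0,0,0],[-0.5,0,0,0,0,0],[-0.5,0,0,0,0,0],[-0.5,0,0,0,0,0],[-0.5,0,0,0,0,0],[-0.5,0,0,0,0,0],[-0.5,0,0,0,0,0],[-0.5,0,0,0,0,0],[-0.5,0,0,0,0,0]]'
python3 -m pendant '[[-0.5,0,0,0,0,0],[-0.5,0,0,0,0,0],[-0.5,0,0,0,0,0],[0,0,0,0,0,0],[0,0,0,0,0,0],[0,0,0,0,0,0],[0,0,0,0,0,0]]'
python3 p.py c
```

```text
time: 14.48
eef_pos: [0.5257, -0.0887, 0.1113]
eef_rot: [-0.015, 1.0, -0.0, -0.0]
ft_force: [-0.8, 0.3, 0.6]
gripper_width: 0.057
gripper_force: 0.7
time: 15.98
eef_pos: [0.586, -0.0869, 0.1113]
eef_rot: [-0.015, 1.0, 0.0, 0.0]
ft_force: [-0.6, -0.2, -0.1]
gripper_width: 0.055
gripper_force: 0.2
time: 16.85
eef_pos: [0.6005, -0.0865, 0.1113]
eef_rot: [-0.015, 1.0, 0.0, 0.0]
ft_force: [-0.3, -0.1, -0.2]
gripper_width: 0.06
gripper_force: 0.0
scene ledge z 0.1082 pan hist 80.. [0, 0, 0, 0, 6, 140, 483, 379, 92, 23, 58, 85, 138, 201, 115, 33, 4, 7, 1, 0]
 pan right part z 0.0936 390
side ledge z 0.1088 pan hist 80.. [0, 0, 0, 0, 0, 11, 196, 274, 37, 10, 30, 43, 54, 33, 9, 4, 3, 0, 0, 0]
 pan right part z 0.0943 223
```

View pics/c_side.png

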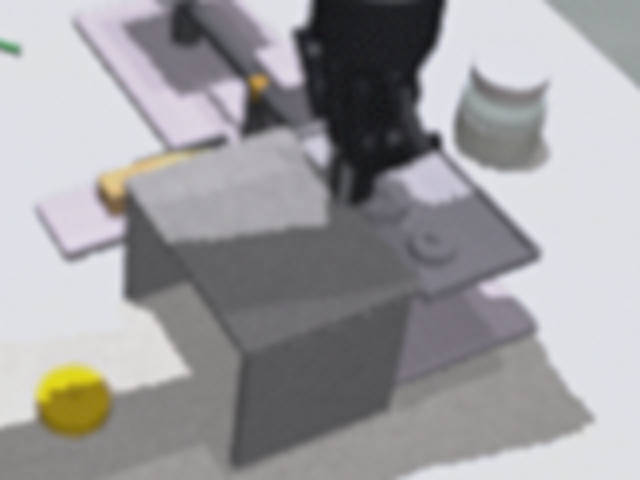

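M lies flat on the pan at (385,203), and the pan is level (about 94.5 mm). I'll check that M is clear of the ledge.

```bash
python3 - <<'E'
from h import *
import pickle
s,c,d,e=pickle.load(open('c.pkl','rb'))
v,u=np.mgrid[0:384,0:512]; uv=np.c_[u.ravel(),v.ravel()]
for nm,k in(('scene',d),('side',e)):
    P=bydepth(k,uv); z=P[:,2]
    for w,(y0,y1),za in(('M',(-.112,-.066),.1055),('L',(-.066,-.012),.108),('S',(-.155,-.114),.103)):
        f=(P[:,1]>y0)&(P[:,1]<y1)&(P[:,0]>.60)&(P[:,0]<.685)&(abs(z-za)<.0035)
        q=P[f]; print(nm,w,f.sum(),np.percentile(q,[2,50,98],axis=0).round(4).tolist() if f.sum() else '')
a=cv2.resize(np.hstack([d['img'][215:295,140:240]]),None,fx=7,fy=7,interpolation=2); cv2.imwrite('pics/c2.png',a[:,:,::-1])
E
```

```text
scene M 215 [[0.602, -0.1061, 0.1024], [0.6263, -0.0874, 0.1053], [0.6442, -0.0694, 0.1083]]
scene L 341 [[0.6009, -0.0607, 0.1051], [0.6458, -0.0391, 0.1078], [0.6688, -0.0168, 0.1106]]
scene S 135 [[0.6045, -0.147, 0.1004], [0.6349, -0.1327, 0.1029], [0.6493, -0.1179, 0.1061]]
side M 91 [[0.6004, -0.1074, 0.1026], [0.626, -0.0947, 0.1059], [0.6419, -0.0748, 0.1086]]
side L 7 [[0.6002, -0.0552, 0.1064], [0.6011, -0.041, 0.1079], [0.6017, -0.0183, 0.1098]]
side S 89 [[0.6166, -0.1475, 0.0999], [0.6321, -0.1357, 0.1031], [0.6487, -0.1193, 0.1057]]
```

View pics/c2.png

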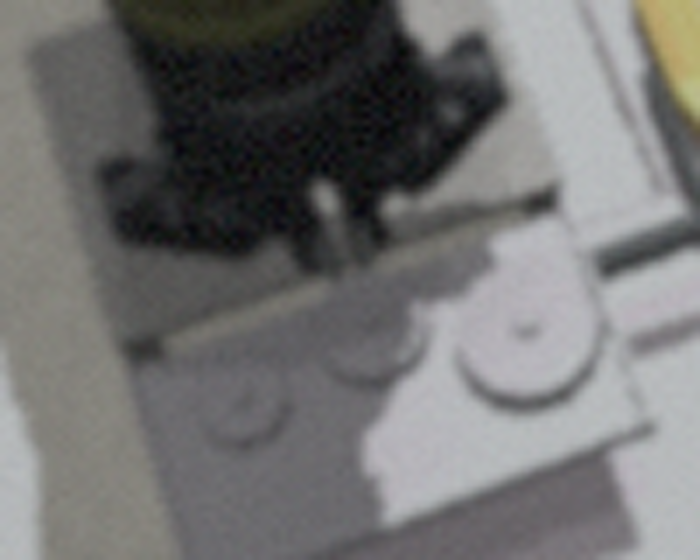

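M's far edge is at x≈0.644, so its rear is at about 0.606, close to the ledge face. I'll nudge it on by its knob.

```bash
python3 -m pendant '[[-0.4,0,0,0,0,0],[-0.4,0,0,0,0,0],[-0.3,0,0,0,0,0],[-0.3,0,0,0,0,0],[-0.3,0,0,0,0,0],[-0.3,0,0,0,0,0],[0,0,0,0,0,0],[0,0,0,0,0,0]]'
python3 -m pendant '[[1,0,0,0,0,0],[2,0,-0.3,0,0,0],[2,0,-2,0,0,0],[3,0,-3,0,0,0],[3,0,-3,0,0,0],[0,0,0,0,0,0],[0,0,0,0,0,0],[0,0,0,0,0,0],[0,0,0,0,0,0]]' 0
python3 p.py d
python3 - <<'E'
from h import *
import pickle
s,c,d,e=pickle.load(open('d.pkl','rb'))
v,u=np.mgrid[0:384,0:512]; uv=np.c_[u.ravel(),v.ravel()]
for nm,k in(('scene',d),('side',e)):
    P=bydepth(k,uv); z=P[:,2]
    for w,(y0,y1),za in(('M',(-.112,-.066),.1055),('S',(-.155,-.114),.103)):
        f=(P[:,1]>y0)&(P[:,1]<y1)&(P[:,0]>.61)&(P[:,0]<.685)&(abs(z-za)<.0035)
        q=P[f]; print(nm,w,f.sum(),np.percentile(q,[2,50,98],axis=0).round(4).tolist() if f.sum() else '')
    hsv=cv2.cvtColor(k['img'],cv2.COLOR_RGB2HSV); m=cv2.inRange(hsv,(18,60,60),(35,255,255)).ravel()>0
    f=m&(abs(P[:,1]-.058)<.02)&(abs(z-.034)<.006)&(P[:,0]>.45)&(P[:,0]<.62); q=P[f]
    print('wedge top',f.sum(),q.min(0).round(4),q.max(0).round(4),q[q[:,0]<q[:,0].min()+.03].mean(0).round(4))
E
```

```text
time: 18.0
eef_pos: [0.6206, -0.0859, 0.1113]
eef_rot: [-0.015, 1.0, -0.0, 0.0]
ft_force: [0.2, -0.1, 0.3]
gripper_width: 0.056
gripper_force: 0.1
time: 19.12
eef_pos: [0.5105, -0.0891, 0.1933]
eef_rot: [-0.015, 1.0, 0.0, -0.001]
ft_force: [-0.8, 0.5, 0.5]
gripper_width: -0.0
gripper_force: 0.0
scene ledge z 0.1082 pan hist 80.. [0, 0, 0, 0, 10, 139, 487, 361, 80, 12, 46, 107, 169, 179, 126, 27, 10, 4, 1, 0]
 pan right part z 0.0934 397
side ledge z 0.1087 pan hist 80.. [0, 0, 0, 0, 0, 29, 215, 305, 65, 19, 36, 77, 80, 103, 111, 25, 5, 2, 2, 0]
 pan right part z 0.0942 226
scene M 196 [[0.6159, -0.1036, 0.1025], [0.6341, -0.0863, 0.1051], [0.6505, -0.0691, 0.1082]]
scene S 120 [[0.6227, -0.1462, 0.1005], [0.637, -0.1329, 0.103], [0.6498, -0.1198, 0.1056]]
wedge top 187 [0.5026 0.0438 0.0288] [0.5858 0.0687 0.0378] [0.5179 0.055  0.033 ]
side M 130 [[0.6146, -0.1034, 0.1023], [0.6298, -0.0889, 0.1058], [0.6489, -0.069, 0.1084]]
side S 85 [[0.6208, -0.1466, 0.1007], [0.6325, -0.1351, 0.1028], [0.6489, -0.119, 0.1053]]
wedge top 58 [0.4998 0.0425 0.0287] [0.5592 0.0676 0.0368] [0.5097 0.0542 0.0337]
```

View pics/d_side.png

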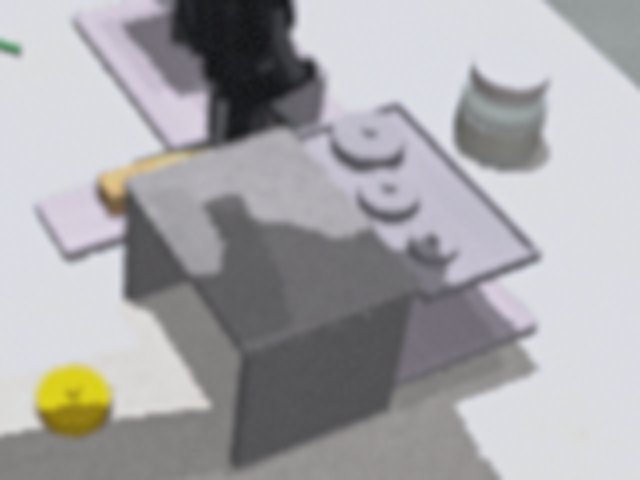

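All three weights stand flat on the pan, at (368,135), (390,193) and (432,245). They are clear of the ledge and the beam is level. Now for the wedge: I'll turn the gripper so that its 22 mm pad width fits between the guide rails, and move behind the wedge.

```bash
python3 -m pendant '[[1.2,4.8,0,0,0,0],[1.3,4.9,0,0,0,0],[1.3,4.9,0,0,0,10],[0,0,0,0,0,10],[0,0,0,0,0,10],[0,0,0,0,0,10],[0,0,0,0,0,10],[0,0,0,0,0,10],[0,0,0,0,0,10],[0,0,0,0,0,10],[0,0,0,0,0,10],[0,0,0,0,0,0]]' 0
python3 - <<'E'
from h import *
import pickle
s=sense(); c=capture('wrist'); save(c,'w3.png'); pickle.dump((s,c),open('w3.pkl','wb'))
print(s['eef_pos'],R.from_quat(s['eef_rot']).as_matrix().round(3).tolist())
E
```

```text
time: 20.78
eef_pos: [0.4685, 0.0551, 0.1941]
eef_rot: [0.695, 0.719, -0.0, -0.0]
ft_force: [-0.5, -1.0, 0.2]
gripper_width: -0.003
gripper_force: 0.0
[0.46850479 0.05509855 0.19414416] [[-0.034, 0.999, -0.0], [0.999, 0.034, -0.0], [0.0, -0.0, -1.0]]
```

View pics/w3.png

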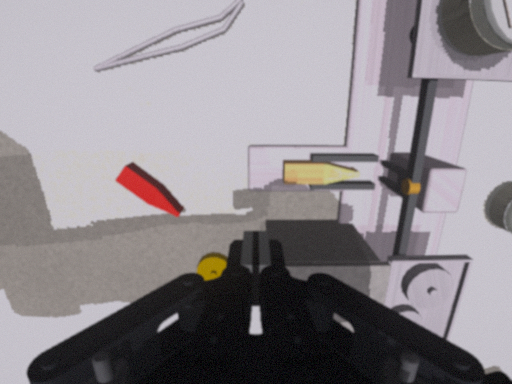

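The wedge is at (284–358,173), with its rear face at u=284. The guide rails start at u≈310.

```bash
python3 - <<'E'
from h import *
import pickle
s,c=pickle.load(open('w3.pkl','rb'))
p=onplane(c,[(284,161),(284,186),(358,174)],.034,s); print(p.round(4)); print(onplane(c,[(311,154),(311,183)],.03,s).round(4))
Q=R.from_quat(s['eef_rot']).as_matrix(); print('tool cm',((p-s['eef_pos'])@Q*100).round(2))
E
python3 -m pendant '[[0,0,3,0,0,0],[0,0,3,0,0,0],[0,0,3,0,0,0],[0,0,3,0,0,0],[0,0,2,0,0,0],[0,0,0,0,0,0]]'
```

```text
[[0.4995 0.0711 0.034 ]
 [0.5014 0.0423 0.034 ]
 [0.584  0.0593 0.034 ]]
[[0.5295 0.0793 0.03  ]
 [0.5326 0.0457 0.03  ]]
tool cm [[ 1.5   3.16 16.01]
 [-1.39  3.25 16.01]
 [ 0.03 11.56 16.01]]
time: 21.58
eef_pos: [0.467, 0.0549, 0.053]
eef_rot: [0.695, 0.719, -0.001, -0.001]
ft_force: [-0.2, 0.0, 0.7]
gripper_width: 0.001
gripper_force: 0.0
```

```bash
python3 -m pendant '[[0,0,1.6,0,0,0],[0,0,1,0,0,0],[0,0,0.5,0,0,0],[0,0.4,0,0,0,0],[0,0.4,0,0,0,0],[0,0.3,0,0,0,0],[0,0.3,0,0,0,0],[0,0.3,0,0,0,0],[0,0.3,0,0,0,0],[0,0.3,0,0,0,0],[0,0.3,0,0,0,0],[0,0,0,0,0,0]]'
python3 -m pendant '[[0,0.3,0,0,0,0],[0,0.3,0,0,0,0],[0,0.3,0,0,0,0],[0,0.3,0,0,0,0],[0,0,0,0,0,0]]'
python3 -m pendant '[[0,0.3,0,0,0,0],[0,0.3,0,0,0,0],[0,0,0,0,0,0]]'
```

```text
time: 23.08
eef_pos: [0.4949, 0.0559, 0.0233]
eef_rot: [0.696, 0.718, 0.0, 0.0]
ft_force: [0.5, 0.1, 0.4]
gripper_width: 0.002
gripper_force: 0.0
time: 23.7
eef_pos: [0.5068, 0.0563, 0.0233]
eef_rot: [0.696, 0.718, 0.0, 0.0]
ft_force: [-0.5, 0.6, -0.4]
gripper_width: -0.001
gripper_force: 0.0
time: 24.08
eef_pos: [0.5129, 0.0565, 0.0234]
eef_rot: [0.696, 0.718, 0.0, 0.0]
ft_force: [-0.6, -1.0, 0.6]
gripper_width: -0.001
gripper_force: 0.0
```

```bash
for i in 1; do :; done
python3 -m pendant '[[0,0.2,0,0,0,0],[0,0.2,0,0,0,0],[0,0,0,0,0,0]]'
python3 -m pendant '[[0,0.2,0,0,0,0],[0,0.2,0,0,0,0],[0,0,0,0,0,0]]' | grep -E 'pos|ft'
python3 - <<'E'
from h import *
c=capture('scene'); d=capture('wrist'); s=sense(); save(d,'w4.png')
hsv=cv2.cvtColor(d['img'],cv2.COLOR_RGB2HSV); m=cv2.inRange(hsv,(18,60,60),(35,255,255)); k=np.argwhere(m)[:,::-1]; print(len(k))
n,l,st,ce=cv2.connectedComponentsWithStats(m)
for i in range(1,n):
    if st[i,4]>60: print(st[i], onplane(d,[(st[i,0],ce[i,1]),(st[i,0]+st[i,2],ce[i,1])],.034,s).round(4).tolist())
E
```

```text
time: 24.45
eef_pos: [0.5167, 0.0566, 0.0233]
eef_rot: [0.696, 0.718, 0.0, 0.0]
ft_force: [-0.5, 0.0, -0.1]
gripper_width: 0.0
gripper_force: 0.0
eef_pos: [0.5207, 0.0567, 0.0233]
ft_force: [-0.1, -0.1, 0.4]
1866
[ 327  232  110   34 1564] [[0.5587, 0.063, 0.034], [0.6197, 0.0644, 0.034]]
[499 296  13  38 242] [[0.6732, 0.0167, 0.034], [0.6824, 0.0164, 0.034]]
```

View pics/w4.png

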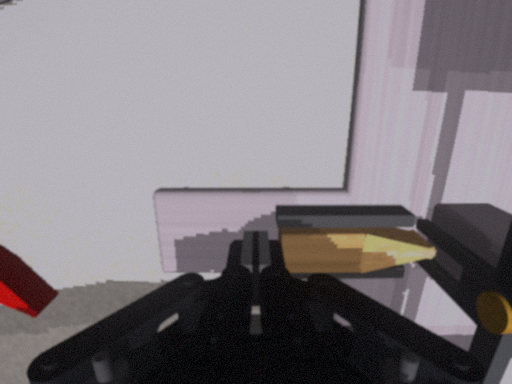

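This picture shows the wedge between its rails at (280–435,250), with its nose close to the column. I also see that I have gone over the limit of 10 pictures (14 viewed so far). I'll view no more and finish on numbers and forces alone.

```bash
python3 -m pendant '[[0,0.2,0,0,0,0],[0,0,0,0,0,0]]' | grep -E 'pos|ft'
python3 -m pendant '[[0,0.2,0,0,0,0],[0,0,0,0,0,0]]' | grep -E 'pos|ft'
python3 -m pendant '[[0,0.2,0,0,0,0],[0,0,0,0,0,0]]' | grep -E 'pos|ft'
```

```text
eef_pos: [0.5227, 0.0568, 0.0233]
ft_force: [-0.4, -0.4, -0.2]
eef_pos: [0.5247, 0.0568, 0.0233]
ft_force: [0.3, 0.9, -0.6]
eef_pos: [0.5267, 0.0569, 0.0233]
ft_force: [0.2, 0.3, 0.6]
```

```bash
python3 -m pendant '[[0,0.2,0,0,0,0],[0,0,0,0,0,0]]' | grep -E 'pos|ft'
python3 -m pendant '[[0,0.1,0,0,0,0],[0,0,0,0,0,0]]' | grep -E 'pos|ft'
python3 -m pendant '[[0,0.1,0,0,0,0],[0,0,0,0,0,0]]' | grep -E 'pos|ft'
python3 - <<'E'
from h import *
c=capture('side');e=capture('scene')
v,u=np.mgrid[0:384,0:512]; uv=np.c_[u.ravel(),v.ravel()]
for k in(c,e):
    P=bydepth(k,uv); hsv=cv2.cvtColor(k['img'],cv2.COLOR_RGB2HSV); m=cv2.inRange(hsv,(14,60,60),(35,255,255)).ravel()>0
    f=m&(abs(P[:,1]-.058)<.02)&(P[:,2]>.01)&(P[:,2]<.042)&(P[:,0]>.45)&(P[:,0]<.64); q=P[f]
    print(f.sum(), np.percentile(q,[1,50,99],axis=0).round(4).tolist() if f.sum() else '')
E
```

```text
eef_pos: [0.5283, 0.057, 0.0232]
ft_force: [-1.6, 0.7, 0.8]
eef_pos: [0.5285, 0.057, 0.0231]
ft_force: [-4.3, -0.3, 3.0]
eef_pos: [0.5286, 0.0569, 0.023]
ft_force: [-8.1, 0.1, 5.8]
32 [[0.5497, 0.0602, 0.0313], [0.5736, 0.0634, 0.0333], [0.6018, 0.0678, 0.0366]]
157 [[0.5467, 0.0436, 0.022], [0.5727, 0.0549, 0.0328], [0.5939, 0.0703, 0.0363]]
```

It stopped with the rear face at x≈0.54, as expected (column front 0.623 minus the wedge's 85 mm). I'll back off, rise and check.

```bash
python3 -m pendant '[[0,-0.5,0,0,0,0],[0,-1.5,0,0,0,0],[0,-2,0,0,0,0],[0,0,-3,0,0,0],[0,0,-5,0,0,0],[0,0,-6,0,0,0],[0,0,-4,0,0,0],[0,0,0,0,0,0],[0,0,0,0,0,0],[0,0,0,0,0,0]]'
python3 p.py f
python3 - <<'E'
from h import *
import pickle
s,c,d,e=pickle.load(open('f.pkl','rb'))
hsv=cv2.cvtColor(c['img'],cv2.COLOR_RGB2HSV); m=cv2.inRange(hsv,(18,60,60),(35,255,255)); n,l,st,ce=cv2.connectedComponentsWithStats(m)
for i in range(1,n):
    if st[i,4]>60: print('yellow',st[i],onplane(c,[(st[i,0],ce[i,1])],.034,s).round(4))
v,u=np.mgrid[0:384,0:512]; uv=np.c_[u.ravel(),v.ravel()]
for k in(d,e):
    P=bydepth(k,uv); z=P[:,2]
    for w,(y0,y1),za in(('L',(-.066,-.012),.108),('M',(-.112,-.066),.1055),('S',(-.155,-.114),.103)):
        f=(P[:,1]>y0)&(P[:,1]<y1)&(P[:,0]>.611)&(P[:,0]<.685)&(abs(z-za)<.0035)
        print(w,f.sum(),np.percentile(P[f],[2,50,98],axis=0).round(3).tolist() if f.sum() else '')
E
```

```text
time: 27.78
eef_pos: [0.4892, 0.0556, 0.2017]
eef_rot: [0.696, 0.718, -0.001, -0.001]
ft_force: [-0.0, -0.9, 0.1]
gripper_width: -0.005
gripper_force: 0.0
scene ledge z 0.1081 pan hist 80.. [0, 0, 0, 0, 11, 134, 455, 365, 84, 18, 67, 105, 145, 197, 125, 20, 8, 3, 2, 0]
 pan right part z 0.0937 391
side ledge z 0.1087 pan hist 80.. [0, 0, 0, 0, 0, 22, 223, 305, 47, 27, 46, 63, 89, 121, 92, 15, 7, 4, 0, 0]
 pan right part z 0.0943 224
yellow [ 300  161   70   22 1221] [[0.5397 0.0582 0.034 ]]
yellow [382 177  14  15 111] [[0.6375 0.0455 0.034 ]]
yellow [183 250  36  31 825] [[ 0.3994 -0.0694  0.034 ]]
L 313 [[0.626, -0.06, 0.105], [0.649, -0.039, 0.108], [0.669, -0.017, 0.111]]
M 193 [[0.616, -0.104, 0.102], [0.634, -0.087, 0.105], [0.651, -0.07, 0.108]]
S 124 [[0.622, -0.146, 0.1], [0.638, -0.133, 0.103], [0.65, -0.12, 0.106]]
L 183 [[0.623, -0.061, 0.105], [0.644, -0.04, 0.108], [0.667, -0.017, 0.11]]
M 127 [[0.615, -0.103, 0.103], [0.63, -0.089, 0.106], [0.649, -0.07, 0.108]]
S 85 [[0.621, -0.148, 0.1], [0.633, -0.135, 0.103], [0.649, -0.119, 0.105]]
```

The wedge's rear face is at 0.5397, up against the column. The pan is level with all three weights on it, and the arm is clear.

```bash
python3 -c "
from station import job_done
print(job_done())"
```

```text
the job is handed in; nothing more can be done
None
```

The tub weighs about 350 g: all three weights are on the pan, the beam is level, the wedge is against the column, and the job was handed in after about 28 s of robot time; I viewed 14 pictures, over the limit of 10.

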